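Set up the strip-bending bed with its formers

TASK

Set up the bending bed for the next channel letter: slip each of the four formers (three round pipes and the square tube) over the spigot whose boss fits its bore, so that every boss carries its own former. Each former must be fully down on its flange, upright, and left standing there released.

Things in the scene. Friction and masses are not known exactly. Their poses are not given: they have to be found in the camera images.
- former_large_centre (a point): the large former: a round mid-grey plastic pipe cut-off, the thickest of the three round ones: outside diameter 65 mm, 140 mm tall, bore about 51 mm. It stands upright and is open at both ends. The point is at its centre, half-way up (70 mm above its lower end); z runs up along its axis. Can be grasped from above across the outside near its top.
- former_medium_centre (a point): the medium former: a round mid-grey plastic pipe cut-off, the shortest former: outside diameter 47 mm, 91 mm tall, bore about 38 mm. It stands upright and is open at both ends. The point is at its centre, half-way up (45.5 mm above its lower end); z runs up along its axis. Can be grasped from above across the outside near its top.
- former_small_centre (a point): the small former: a round dark-grey plastic pipe cut-off, the thinnest former: outside diameter 32 mm, 150 mm tall, bore about 22 mm. It stands upright and is open at both ends. The point is at its centre, half-way up (75 mm above its lower end); z runs up along its axis. Can be grasped from above across the outside near its top.
- former_square_centre (a point): the square former: a piece of bright aluminium square box section: 40 x 40 mm outside with 4 mm walls (32 x 32 mm inside), 120 mm tall; its x and y axes are square to its flat sides (so it looks the same every quarter turn). It stands upright and is open at both ends. The point is at its centre, half-way up (60 mm above its lower end); z runs up along its axis. Can be grasped from above across the outside near its top.
- spigot_large_seat (a point): the large spigot, screwed to the grey bending bed and immovable (four in a row, 120 mm apart): a dark steel flange 80 mm in diameter with a round brass boss standing 45 mm up from it, 45 mm in diameter, straight for its lower 28 mm and narrowing to a blunt nose over the rest. The point is on the axis, on the top face of the flange (18 mm above the table), where the former rests; z is up.
- spigot_medium_seat (a point): the medium spigot, screwed to the grey bending bed and immovable (four in a row, 120 mm apart): a dark steel flange 80 mm in diameter with a round brass boss standing 45 mm up from it, 33 mm in diameter, straight for its lower 28 mm and narrowing to a blunt nose over the rest. The point is on the axis, on the top face of the flange (18 mm above the table), where the former rests; z is up.
- spigot_small_seat (a point): the small spigot, screwed to the grey bending bed and immovable (four in a row, 120 mm apart): a dark steel flange 80 mm in diameter with a round brass boss standing 45 mm up from it, 17 mm in diameter, straight for its lower 28 mm and narrowing to a blunt nose over the rest. The point is on the axis, on the top face of the flange (18 mm above the table), where the former rests; z is up.
- spigot_square_seat (a point): the square spigot, screwed to the grey bending bed and immovable (four in a row, 120 mm apart): a dark steel flange 80 mm in diameter with a square brass boss standing 45 mm up from it, 27 x 27 mm square, whose flat sides lie along the x and y axes of this frame, straight for its lower 28 mm and narrowing to a blunt nose over the rest. The point is on the axis, on the top face of the flange (18 mm above the table), where the former rests; z is up.
Not all that is in view belongs to the job. What is shaped like the part that bears former_medium_centre but purple is not meant. What is shaped like the part that bears former_small_centre but green or yellow is not meant.

How it is judged:
At the end, for the whole second after the job is handed in: Each of the four formers stands released and at rest over its own spigot (large on large, medium on medium, small on small, square on square): axis within 8 mm of the spigot's, lower end within 6 mm of the flange's top face, and upright to within 0.08 rad (horizontal distance between former_large_centre and spigot_large_seat below 0.008 m and z of former_large_centre in the frame of spigot_large_seat between 0.064 and 0.076 m and angle between each of former_large_centre, former_medium_centre, former_small_centre, former_square_centre's own z axis and vertical below 0.08 rad and linear speed of each of former_large, former_medium, former_small, former_square below 0.02 m/s and horizontal distance between former_medium_centre and spigot_medium_seat below 0.008 m and z of former_medium_centre in the frame of spigot_medium_seat between 0.0395 and 0.0515 m and horizontal distance between former_small_centre and spigot_small_seat below 0.008 m and z of former_small_centre in the frame of spigot_small_seat between 0.069 and 0.081 m and horizontal distance between former_square_centre and spigot_square_seat below 0.008 m and z of former_square_centre in the frame of spigot_square_seat between 0.054 and 0.066 m); the robot touches nothing.
It also fails if it takes over 112 s, if anything falls off the work surface, if the arm or the gripper's body presses on something with over 40 N, if the wrist force passes 120 N, or if a joint passes its speed limit or range.

ROBOT

A 6-joint arm with a two-finger parallel gripper is mounted at the origin on a cart in front of the work surface, level with it; the furniture and walls round the work are solid. World frame = base frame: x ahead of the robot, y to its left, z up, the work surface at z = 0. Lengths are in m, angles in rad, forces in N, time in s.
With the tool pointing down it reaches from about 0.35 to 0.875 m from the base axis. Payload 4.2 kg.
Tool frame: the origin (TCP) lies where the fingers leave the gripper's body, on its centre line; the fingertips stand ctrl.tcp_to_tips ahead of it and the grasp point (between the pads) lies 51 mm ahead of it (ctrl.tcp_to_tips is the distance from the TCP to the fingertips, in m); z points along the fingers, y is the line along which they close (so a half turn about z gives the same grasp; the last joint's range is limited). The gripper opens to 87 mm and grips with 3 to 60 N. Pads are 19 mm wide; open, the fingers measure 117 mm over their backs; the gripper's body (75 mm by 190 mm) begins 51 mm behind the grasp point.
Start: joints at [-0.866, 0.385, 0.008, 0, -1.194, -0.259], TCP at [0.269, -0.564, 0.292] pointing down, gripper open.
Joint ranges: [-3.14, 3.14], [-1.21, 2.06], [-1.07, 1.41], [-3.16, 2.05], [-2.99, -0.16], [-3.1, 3.1]. Speed limits (rad/s): [2.79, 2.79, 3.14, 3.14, 3.14, 3.14].

INTERFACE

Orientations are given as a rotation vector (axis times angle).
In Python, from workcell import ctrl gives the robot as it stands.
- The arm moves only by the tool play_rows, never from a script. Its argument "steps" is a list of rows, each a list of 5 numbers: the shift along the tool's x, y, z in cm, then the turn about the tool's z in units of 8 degrees (1.0 is 8 degrees), then the closure, from 0 (fully open) to 1 (shut). In form: [[tx, ty, tz, turn, fingers], ...]. A call has 1 to 12 rows; each row is the pose to reach, as a shift and turn from the pose commanded when the call began, along the tool's axes at that moment; what a row does not reach only later rows make up. A row lasts 1/8 s, in which the tool goes at most 62.5 mm and 10.7 degrees, less where a joint would pass 70% of its speed; a pose out of reach is approached as far as the arm can. A call with a gripper value outside its range is refused whole. The fingers move at their own pace and stop on an object; "newtons" is the grip in N (left out, the last holds). Time passes only in rows, so rows that repeat a pose let the fingers close. It gives the time, the measured TCP pose, the force, the opening and the grip force at its end, in the units of the state.
- ctrl.get_state(): the state, without advancing time (a new reading comes with each control period).
- ctrl.grab_frame(name): name is "side" or "top" or "wrist"; returns a dict with "color" (384x512x3 uint8, red, green, blue), "depth" (384x512 float32, m along the optical axis (not along the pixel's ray), 0 where there is no reading), "K" (3x3 intrinsics, pixels), "extrinsics" (4x4, takes a point from world to camera coordinates). Camera axes: x right, y down, z forward; pixel columns grow to the right and rows downward; lengths in m; the calibration is good to about 2 mm. The wrist camera is an equidistant fisheye: a pixel r from the principal point sees the ray r / f radians off the axis. A picture is of the moment at which its call begins.
- ctrl.finish_job(): hands the job in; it is judged then, once.
The state is a dict: "clock": time; "joint_pos": joint angles; "qvel": joint speeds; "joint_torque": joint torques, N m; "tool_pos": TCP position; "eef_rot": TCP orientation; "force": force on the tool from outside, world axes, zero at the start; "ft_torque": the same for the moment, N m; "gripper_width": opening from 0.0 (shut) to 1.0 (fully open); "grip_force": force on a finger pad.
Only numpy, scipy, OpenCV 4.12 (cv2) and the standard library are available. Lean on these libraries where they do the work, as an engineer would, in place of code of your own. Each camera call takes 0.05 s, during which the arm holds its last target. There are 200 camera calls.

## Working session

There is one attempt and no reset: what is moved stays moved. The work goes in short steps, Python scripts to look and compute and a tool call to move; the robot and the scene stay as the last step left them, time stands still between calls to the robot, and variables do not carry over. Pictures are saved under pics/ and viewed, at most 14 in all, crops included, and the job is handed in when it is done.

Besides the shell and the picture viewer there is one more tool, called after "Request:" as a command line: name --pt "numbers of a row" for each row, then --argument value for the rest. play_rows: Moves the arm, as the interface text tells. Its arguments: {"type":"object","properties":{"steps":{"type":"array","items":{"type":"array","items":{"type":"number"}}},"newtons":{"type":"number"}},"required":["steps"]}

```bash
mkdir -p pics; python3 - <<'E'
from workcell import ctrl
import cv2,numpy as np
s=ctrl.get_state();print(s,ctrl.tcp_to_tips)
for n in("top","side"):
    f=ctrl.grab_frame(n);cv2.imwrite(f"pics/{n}0.png",f["color"][:,:,::-1]);np.savez(f"{n}0.npz",**f);print(f["K"],f["extrinsics"])
E
```

```text
{'clock': 0.0, 'joint_pos': array([-8.66413131e-01,  3.85542623e-01,  6.63579809e-03, -5.18873765e-04,
       -1.19398763e+00, -2.58605082e-01]), 'qvel': array([-1.31208289e-03, -3.34461705e-05,  1.25126603e-03,  1.16207653e-03,
        1.66166410e-03, -2.22287846e-04]), 'joint_torque': array([-9.75754278e-05, -3.90663636e+01,  1.87398738e+01,  4.21966374e+00,
        1.09333318e-02, -1.91198114e-04]), 'tool_pos': array([ 0.26931131, -0.5635026 ,  0.2911688 ]), 'eef_rot': array([ 0.6940293 , -3.06341279, -0.00327127]), 'force': array([ 0.02123137, -0.4976692 ,  0.17539447]), 'ft_torque': array([ 0.02563738, -0.0375382 ,  0.0083857 ]), 'grip_force': 0.0, 'gripper_width': 1.0005255268639934} 0.0697
[[360.42514574   0.         255.87547345]
 [  0.         360.42514574 188.30444828]
 [  0.           0.           1.        ]] [[-1.82136219e-03 -9.99834449e-01  1.81040893e-02  1.65365511e-02]
 [-9.96219745e-01  2.41839284e-04 -8.68686463e-02  5.99685486e-01]
 [ 8.68498868e-02 -1.81938705e-02 -9.96055260e-01  8.76978255e-01]
 [ 0.00000000e+00  0.00000000e+00  0.00000000e+00  1.00000000e+00]]
[[479.71097512   0.         249.6503156 ]
 [  0.         479.71097512 190.73649895]
 [  0.           0.           1.        ]] [[ 0.99926894  0.03384401  0.0177809  -0.61201858]
 [ 0.02988661 -0.40151036 -0.91536672  0.08144391]
 [-0.02384046  0.91522894 -0.40222831  1.35351876]
 [ 0.          0.          0.          1.        ]]
```

View pics/top0.png

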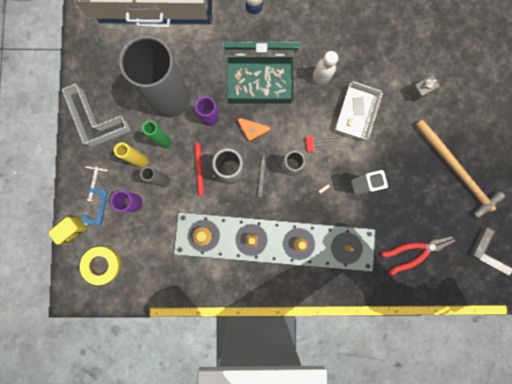

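View pics/side0.png

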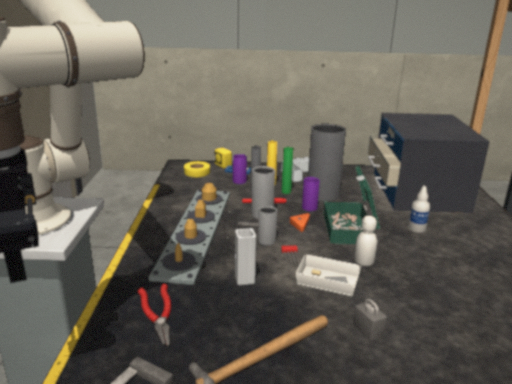

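The top view shows the large former at (228,165), the medium at (294,161), the square at (376,181) and the small dark-grey one at about (150,175). The spigots are at (202,236), (252,240), (301,244) and (348,247). The purple, green and yellow pipes and the big dark pipe are decoys. Next I'll measure with depth and take a closer crop of the spigots.

```bash
cat > h.py <<'E'
import numpy as np,cv2
def cloud(f):
    K,E,d=f["K"],f["extrinsics"],f["depth"]
    v,u=np.indices(d.shape)
    p=np.stack([(u-K[0,2])/K[0,0]*d,(v-K[1,2])/K[1,1]*d,d],-1)
    w=(p-E[:3,3])@E[:3,:3]
    w[d==0]=np.nan
    return w
def ray(f,u,v,z):
    K,E=f["K"],f["extrinsics"]
    d=np.array([(u-K[0,2])/K[0,0],(v-K[1,2])/K[1,1],1])@E[:3,:3]
    c=-E[:3,:3].T@E[:3,3]
    return c+d*(z-c[2])/d[2]
E
python3 - <<'E'
from h import *
f=dict(np.load("top0.npz"));w=cloud(f);g=dict(np.load("side0.npz"));ws=cloud(g)
print("cam",-f["extrinsics"][:3,:3].T@f["extrinsics"][:3,3])
H={"L":(228,157,.14),"M":(294,156,.091),"S":(148,175,.15),"Q":(376,181,.12)}
for k,(u,v,h) in H.items():
    c=ray(f,u,v,h)[:2]
    for n,W in(("top",w),("side",ws)):
        m=(np.hypot(*(W[...,:2]-c).transpose(2,0,1))<.05)&(W[...,2]>h-.012)&(W[...,2]<h+.012)
        p=W[m]
        if len(p)<5: print(k,n,len(p));continue
        (cx,cy),(a,b),an=cv2.minAreaRect(p[:,:2].astype(np.float32))
        e=cv2.minEnclosingCircle(p[:,:2].astype(np.float32))
        print(k,n,len(p),np.round(np.median(p[:,2]),4),"rect",np.round([cx,cy,a,b,an],4),"circ",np.round([*e[0],e[1]],4))
for k,(u,v) in {"a":(202,236),"b":(252,240),"c":(301,244),"d":(348,247)}.items():
    c=ray(f,u,v,.06)[:2]
    for n,W in(("top",w),("side",ws)):
      for lo,hi in((.013,.023),(.03,.075)):
        m=(np.hypot(*(W[...,:2]-c).transpose(2,0,1))<.055)&(W[...,2]>lo)&(W[...,2]<hi)
        p=W[m].astype(np.float32)
        if len(p)<5: continue
        e=cv2.minEnclosingCircle(p[:,:2]);print(k,n,lo,len(p),p[:,2].max().round(4),np.round([*e[0],e[1]],4),np.round(p[:,:2].min(0),4),np.round(p[:,:2].max(0),4))
i=cv2.imread("pics/top0.png")[130:285,100:400]
cv2.imwrite("pics/crop0.png",cv2.resize(i,None,fx=2.6,fy=2.6,interpolation=cv2.INTER_CUBIC))
E
```

```text
cam [0.52128318 0.03234441 0.92531329]
L top 232 0.1388 rect [ 0.6456  0.0818  0.0638  0.064  27.8427] circ [0.646  0.0824 0.0328]
L side 204 0.1358 rect [0.6451 0.0796 0.0624 0.0691 1.7159] circ [0.6468 0.079  0.0359]
M top 121 0.0891 rect [ 6.59400e-01 -7.23000e-02  4.48000e-02  4.67000e-02  4.48376e+01] circ [ 0.6597 -0.0726  0.0241]
M side 170 0.0863 rect [ 0.6593 -0.0772  0.0438  0.0523  0.9267] circ [ 0.6576 -0.077   0.0265]
S top 104 0.1485 rect [0.6203 0.2528 0.0302 0.0306 3.7423] circ [0.6206 0.2533 0.0166]
S side 65 0.1471 rect [0.6197 0.2511 0.0284 0.0395 1.7883] circ [0.6204 0.251  0.0201]
Q top 173 0.1183 rect [ 0.6093 -0.2541  0.0395  0.0407 13.8711] circ [ 0.6095 -0.2544  0.0264]
Q side 236 0.1164 rect [ 0.608  -0.256   0.0398  0.0466 13.2407] circ [ 0.6082 -0.257   0.0277]Traceback (most recent call last):
  File "<stdin>", line 21, in <module>
cv2.error: OpenCV(4.12.0) /io/opencv/modules/imgproc/src/shapedescr.cpp:201: error: (-215:Assertion failed) count >= 0 && (depth == CV_32F || depth == CV_32S) in function 'minEnclosingCircle'
```

```bash
python3 - <<'E'
from h import *
f=dict(np.load("top0.npz"));w=cloud(f);g=dict(np.load("side0.npz"));ws=cloud(g)
for k,(u,v) in {"a":(202,236),"b":(252,240),"c":(301,244),"d":(348,247)}.items():
    c=ray(f,u,v,.06)[:2]
    for n,W in(("top",w),("side",ws)):
      for lo,hi in((.013,.023),(.025,.045),(.05,.075)):
        m=(np.hypot(*(W[...,:2]-c).transpose(2,0,1))<.055)&(W[...,2]>lo)&(W[...,2]<hi)
        p=np.ascontiguousarray(W[m],dtype=np.float32)
        if len(p)<5: continue
        q=np.ascontiguousarray(p[:,:2]);e=cv2.minEnclosingCircle(q);r=cv2.minAreaRect(q);print(k,n,lo,len(p),p[:,2].max().round(4),"circ",np.round([*e[0],e[1]],4),"rect",np.round([*r[0],*r[1],r[2]],4))
# flange ellipses by darkness, ray onto z=.018
hsv=cv2.cvtColor(f["color"],cv2.COLOR_RGB2HSV)
br=((hsv[...,0]<28)&(hsv[...,1]>110)&(hsv[...,2]>60)).astype(np.uint8);br[:210]=0;br[280:]=0
n,l,st,ce=cv2.connectedComponentsWithStats(br)
for i in range(1,n):
    if st[i,4]>8: print("brass",st[i],ce[i].round(1),ray(f,*ce[i],.06).round(4))
# bed: grey plate rect
pl=((hsv[...,1]<40)&(hsv[...,2]>120)).astype(np.uint8);pl[:208]=0;pl[278:]=0;pl[:,:160]=0;pl[:,390:]=0
n,l,st,ce=cv2.connectedComponentsWithStats(pl);j=1+np.argmax(st[1:,4]);c,_=cv2.findContours((l==j).astype(np.uint8),0,2)
hull=cv2.convexHull(max(c,key=cv2.contourArea))[:,0]
q=np.array([ray(f,*p,.006)[:2] for p in hull],np.float32);print("bed",cv2.minAreaRect(q))
# flange dark discs within the plate
fill=cv2.fillPoly(np.zeros_like(pl),[hull],1);dk=fill&(1-(l==j).astype(np.uint8))
c,_=cv2.findContours(cv2.morphologyEx(dk,cv2.MORPH_OPEN,np.ones((5,5))),0,2)
for k in c:
    if cv2.contourArea(k)>200:
        q=np.array([ray(f,*p[0],.018)[:2] for p in k],np.float32);e=cv2.fitEllipse(q);print("fl",np.round([*e[0],*e[1]],4))
i=cv2.imread("pics/top0.png")[130:285,100:400]
cv2.imwrite("pics/crop0.png",cv2.resize(i,None,fx=2.6,fy=2.6,interpolation=cv2.INTER_CUBIC))
E
```

```text
a top 0.013 630 0.023 circ [0.4831 0.1451 0.0547] rect [ 0.4824  0.1445  0.1076  0.102  89.921 ]
a top 0.025 21 0.0448 circ [0.4823 0.1476 0.0222] rect [0.4823 0.1448 0.0431 0.0379 1.03  ]
a top 0.05 205 0.0659 circ [0.4819 0.1477 0.0207] rect [0.4834 0.1483 0.0377 0.0374 9.1993]
a side 0.013 208 0.0229 circ [0.4828 0.1453 0.0543] rect [ 0.4824  0.1423  0.0955  0.1014 89.7752]
a side 0.025 87 0.045 circ [0.4825 0.1351 0.0207] rect [0.4831 0.1293 0.0396 0.0236 5.5934]
a side 0.05 79 0.0661 circ [0.4824 0.1398 0.0197] rect [4.83100e-01 1.39500e-01 3.47000e-02 3.37000e-02 6.78132e+01]
b top 0.013 773 0.022 circ [0.4738 0.0264 0.0547] rect [4.73400e-01 2.55000e-02 1.05800e-01 9.97000e-02 7.71222e+01]
b top 0.025 5 0.0435 circ [0.4721 0.0284 0.0173] rect [4.72200e-01 2.94000e-02 2.43000e-02 2.64000e-02 8.44377e+01]
b top 0.05 94 0.0661 circ [0.4716 0.0283 0.0147] rect [4.71600e-01 2.83000e-02 2.40000e-02 2.16000e-02 8.98091e+01]
b side 0.013 296 0.0223 circ [0.4736 0.0263 0.0549] rect [4.71500e-01 2.25000e-02 9.74000e-02 1.01300e-01 8.86995e+01]
b side 0.025 71 0.045 circ [0.4719 0.0233 0
[... 1587 characters left out ...]
.1445 0.06  ]
brass [246 235  11  11 108] [251.5 240. ] [0.4733 0.0272 0.06  ]
brass [294 238  13  13 134] [299.9 244. ] [ 0.4633 -0.0882  0.06  ]
brass [381 242  49  34 601] [406.6 256.2] [ 0.4338 -0.3433  0.06  ]
brass [345 245   9   7  44] [348.7 248.2] [ 0.4531 -0.2047  0.06  ]
brass [105 247  16  33  91] [115.8 260.4] [0.4265 0.3464 0.06  ]
brass [ 89 256  20  20  56] [ 96.1 267.6] [0.41   0.3917 0.06  ]
bed ((0.447378009557724, -0.005814641714096069), (0.5510169267654419, 0.16875219345092773), 82.89144134521484)
fl [ 0.3998 -0.008   0.0383  0.3163]
fl [ 0.4624 -0.0878  0.0341  0.0563]
fl [0.4733 0.0326 0.0333 0.0597]
fl [ 0.4515 -0.2106  0.079   0.0819]
fl [0.4842 0.1536 0.0493 0.0625]
```

View pics/crop0.png

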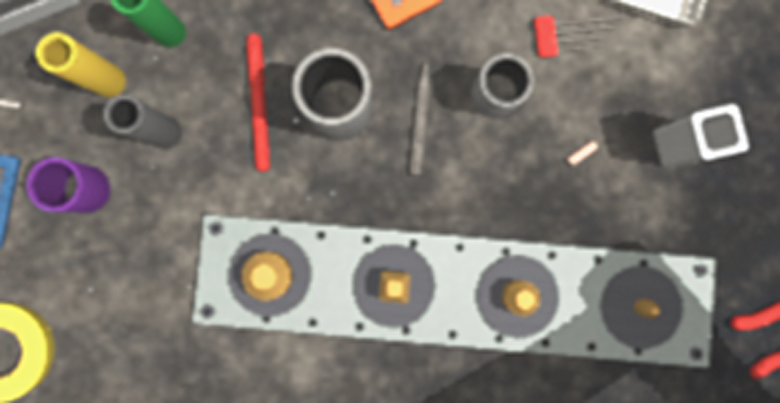

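The crop settles the spigots: large at crop (265,276), square at (395,288), medium at (520,298) and small at (647,305). The row is tilted about −5°. I'll start with the large former.

```bash
cat > go.py <<'E'
import sys,numpy as np
from scipy.spatial.transform import Rotation as R
from workcell import ctrl
# args: quadruples x y z yaw(deg, world angle of tool y)
s=ctrl.get_state();Rt=R.from_rotvec(s["eef_rot"]).as_matrix();p=s["tool_pos"]
yaw0=np.degrees(np.arctan2(Rt[1,1],Rt[0,1]))
print("clock",round(s["clock"],2),"p",p.round(4),"yaw",round(yaw0,2),"tilt",np.degrees(np.arccos(-Rt[2,2])).round(2),"F",s["force"].round(1),"w",round(s["gripper_width"]*87,1),"g",s["grip_force"])
a=[float(v) for v in sys.argv[1:]]
for i in range(0,len(a),4):
    t=Rt.T@(np.array(a[i:i+3])-p)*100;d=(yaw0-a[i+3]+180)%360-180
    print(a[i:i+4],"->",t.round(2),"turn",round(d/8,2))
E
python3 go.py .6456 .082 .292 180 .6456 .082 .25 180
```

```text
clock 0.1 p [ 0.2693 -0.5635  0.2913] yaw 115.53 tilt 0.11 F [ 0.1 -0.9 -0. ] w 86.9 g 0.0
[0.6456, 0.082, 0.292, 180.0] -> [-61.78  42.03   0.  ] turn -8.06
[0.6456, 0.082, 0.25, 180.0] -> [-61.78  42.02   4.2 ] turn -8.06
```

Request:
play_rows --pt "-5 3.4 0 -0.6 0" --pt "-10 6.8 0 -1.3 0" --pt "-15 10.2 0 -2 0" --pt "-20 13.6 0 -2.7 0" --pt "-25 17 0 -3.3 0" --pt "-30 20.4 0 -4 0" --pt "-35 23.8 0 -4.7 0" --pt "-40 27.2 0 -5.3 0" --pt "-45 30.6 0 -6 0" --pt "-50 34 0 -6.6 0" --pt "-56 38 0 -7.3 0" --pt "-61.78 42.03 0 -8.06 0"

```text
clock: 1.6
tool_pos: [0.6376, 0.0683, 0.2918]
eef_rot: [2.225, -2.217, -0.001]
force: [0.9, -0.2, -0.5]
gripper_width: 1.001
grip_force: 0.0
```

Request:
play_rows --pt "0 0 0 0 0" --pt "0 0 0 0 0"

```text
clock: 1.85
tool_pos: [0.6366, 0.0666, 0.2914]
eef_rot: [2.221, -2.22, -0.002]
force: [-0.4, -1.3, -0.1]
gripper_width: 1.0
grip_force: 0.0
```

```bash
python3 go.py .6456 .082 .172 180; python3 - <<'E'
from workcell import ctrl
import cv2,numpy as np
for n in("wrist","top"):
    f=ctrl.grab_frame(n);np.savez(n+"1.npz",**f);cv2.imwrite(f"pics/{n}1.png",f["color"][:,:,::-1])
    if n=="wrist":print(f["K"],f["extrinsics"])
E
```

```text
clock 1.85 p [0.6366 0.0666 0.2914] yaw -179.97 tilt 0.12 F [-0.4 -1.3 -0.1] w 87.0 g 0.0
[0.6456, 0.082, 0.172, 180.0] -> [-1.55 -0.93 11.93] turn 0.0
[[297.31863964   0.         253.40630925]
 [  0.         297.31863964 188.02421416]
 [  0.           0.           1.        ]] [[-9.99998292e-01 -4.22077088e-04  1.79922141e-03  6.35498582e-01]
 [ 1.12413271e-04  9.57875001e-01  2.87185427e-01 -9.99527484e-02]
 [-1.84464360e-03  2.87185139e-01 -9.57873318e-01  3.72031017e-01]
 [ 0.00000000e+00  0.00000000e+00  0.00000000e+00  1.00000000e+00]]
```

View pics/wrist1.png

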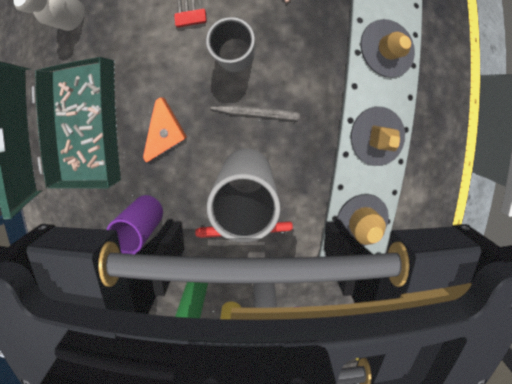

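The wrist view shows the large former's rim at (244,208), the medium's at (230,40), and the bosses at (395,45), (385,138) and (368,225). I'll cross-check the positions from this view.

```bash
cat >> h.py <<'E'
def fcloud(f):
    K,E,d=f["K"],f["extrinsics"],f["depth"]
    v,u=np.indices(d.shape);a=(u-K[0,2])/K[0,0];b=(v-K[1,2])/K[1,1];r=np.hypot(a,b)+1e-9
    t=np.tan(np.minimum(r,1.5))/r
    w=(np.stack([a*t*d,b*t*d,d],-1)-E[:3,3])@E[:3,:3]
    w[d==0]=np.nan
    return w
def meas(W,c,lo,hi,rad):
    m=(np.hypot(W[...,0]-c[0],W[...,1]-c[1])<rad)&(W[...,2]>lo)&(W[...,2]<hi)
    p=np.ascontiguousarray(W[m],dtype=np.float32)
    if len(p)<6: return len(p)
    q=np.ascontiguousarray(p[:,:2]);e=cv2.minEnclosingCircle(q);r=cv2.minAreaRect(q)
    return len(p),np.round(np.median(p[:,2]),4),"circ",np.round([*e[0],e[1]],4),"rect",np.round([*r[0],*r[1],r[2]],4)
E
python3 - <<'E'
from h import *
W=fcloud(np.load("wrist1.npz"))
for k,c,lo,hi,r in(("L",(.6456,.082),.13,.15,.045),("M",(.6595,-.0725),.08,.1,.04),("la",(.482,.1477),.05,.07,.03),("sq",(.4716,.0283),.058,.07,.03),("sqlo",(.4716,.0283),.025,.05,.03),("me",(.461,-.091),.05,.07,.03)):
    print(k,meas(W,c,lo,hi,r))
E
```

```text
L (1544, np.float32(0.1393), 'circ', array([0.6451, 0.082 , 0.0327]), 'rect', array([6.45200e-01, 8.15000e-02, 6.38000e-02, 6.43000e-02, 8.97049e+01]))
M (668, np.float32(0.0906), 'circ', array([ 0.6588, -0.073 ,  0.0242]), 'rect', array([ 0.6585, -0.0728,  0.0469,  0.0471,  0.7477]))
la (581, np.float32(0.0592), 'circ', array([0.4816, 0.1473, 0.0204]), 'rect', array([4.8300e-01, 1.4610e-01, 4.0000e-02, 3.6200e-02, 4.0624e+01]))
sq (175, np.float32(0.0624), 'circ', array([0.4712, 0.0286, 0.0108]), 'rect', array([4.71700e-01, 2.81000e-02, 1.72000e-02, 1.66000e-02, 8.55721e+01]))
sqlo (252, np.float32(0.0428), 'circ', array([0.4713, 0.0279, 0.0181]), 'rect', array([4.71900e-01, 2.75000e-02, 2.79000e-02, 2.69000e-02, 8.25569e+01]))
me (369, np.float32(0.0585), 'circ', array([ 0.4614, -0.0903,  0.0154]), 'rect', array([ 0.4629, -0.0906,  0.024 ,  0.029 , 20.0048]))
```

The wrist and top measurements agree to under 1 mm. Descending and gripping.

Request:
play_rows --pt "-1.5 -0.9 2 0 0" --pt "-1.5 -0.9 5 0 0" --pt "-1.5 -0.9 8 0 0" --pt "-1.5 -0.9 10.5 0 0" --pt "-1.5 -0.9 12 0 0" --pt "-1.5 -0.9 12 0 0" --pt "-1.5 -0.9 12 0 1" --pt "-1.5 -0.9 12 0 1" --pt "-1.5 -0.9 12 0 1" --pt "-1.5 -0.9 12 0 1" --pt "-1.5 -0.9 12 0 1" --pt "-1.5 -0.9 12 0 1" --newtons 30

```text
clock: 3.45
tool_pos: [0.6462, 0.0816, 0.1732]
eef_rot: [-2.222, 2.22, -0.001]
force: [-1.6, 0.7, 5.9]
gripper_width: 0.771
grip_force: 30.0
```

```bash
python3 go.py .6456 .082 .275 180 .4817 .1475 .275 180
```

```text
clock 3.45 p [0.6462 0.0816 0.1732] yaw -179.96 tilt 0.07 F [-1.6  0.7  5.9] w 67.1 g 29.968217691653507
[0.6456, 0.082, 0.275, 180.0] -> [ -0.04   0.05 -10.18] turn 0.01
[0.4817, 0.1475, 0.275, 180.0] -> [ -6.61  16.44 -10.19] turn 0.01
```

Request:
play_rows --pt "0 0 -2 0 1" --pt "0 0 -5 0 1" --pt "0 0 -8 0 1" --pt "0 0 -10.2 0 1" --pt "-2 5 -10.2 0 1" --pt "-4 10 -10.2 0 1" --pt "-5.5 14 -10.2 0 1" --pt "-6.6 16.4 -10.2 0 1" --pt "-6.6 16.4 -10.2 0 1" --pt "-6.6 16.4 -10.2 0 1"

```text
clock: 4.7
tool_pos: [0.4823, 0.1474, 0.2739]
eef_rot: [2.222, -2.221, -0.0]
force: [0.5, -0.2, -1.7]
gripper_width: 0.775
grip_force: 30.0
```

```bash
python3 go.py .4823 .1471 .191 180; python3 - <<'E'
from h import *
from workcell import ctrl
for n in("top","side"):
    f=ctrl.grab_frame(n);W=cloud(f);cv2.imwrite(f"pics/{n}2.png",f["color"][:,:,::-1])
    for lo in(.11,.14,.17): print(n,lo,meas(W,(.482,.147),lo,lo+.03,.06))
E
```

```text
clock 4.7 p [0.4823 0.1474 0.2739] yaw -179.98 tilt 0.01 F [ 0.5 -0.2 -1.7] w 67.5 g 29.964815452413518
[0.4823, 0.1471, 0.191, 180.0] -> [ 0.03 -0.01  8.29] turn 0.0
top 0.11 (38, np.float32(0.1261), 'circ', array([0.4842, 0.1322, 0.0284]), 'rect', array([0.4853, 0.1239, 0.0565, 0.0167, 7.8433]))
top 0.14 (34, np.float32(0.1551), 'circ', array([0.4847, 0.1286, 0.026 ]), 'rect', array([0.4856, 0.122 , 0.0519, 0.0133, 7.6676]))
top 0.17 (43, np.float32(0.185), 'circ', array([0.482 , 0.1294, 0.0269]), 'rect', array([4.81800e-01, 1.22200e-01, 1.45000e-02, 5.35000e-02, 8.89225e+01]))
side 0.11 (197, np.float32(0.1248), 'circ', array([0.4812, 0.1363, 0.0319]), 'rect', array([4.80700e-01, 1.23400e-01, 3.31000e-02, 6.33000e-02, 8.80255e+01]))
side 0.14 (217, np.float32(0.1546), 'circ', array([0.4814, 0.1369, 0.0319]), 'rect', array([0.4815, 0.1249, 0.0628, 0.0361, 0.8874]))
side 0.17 (214, np.float32(0.1847), 'circ', array([0.4821, 0.1345, 0.0315]), 'rect', array([0.4824, 0.1245, 0.0618, 0.0311, 1.6117]))
```

View pics/side2.png

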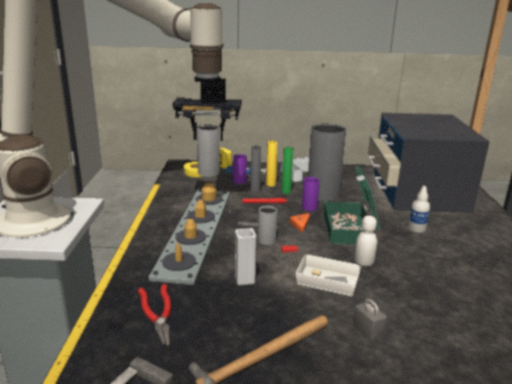

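The former is held upright above the large boss at (208,190). Lowering it now.

Request:
play_rows --pt "0 0 2 0 1" --pt "0 0 4 0 1" --pt "0 0 5 0 1" --pt "0 0 6 0 1" --pt "0 0 6 0 1"

```text
clock: 5.42
tool_pos: [0.482, 0.1472, 0.2137]
eef_rot: [2.221, -2.22, -0.0]
force: [-0.0, 0.6, -0.8]
gripper_width: 0.774
grip_force: 30.0
```

Request:
play_rows --pt "0 0 0.7 0 1" --pt "0 0 1.4 0 1" --pt "0 0 2.1 0 1" --pt "0 0 2.2 0 1" --pt "0 0 2.2 0 1"

```text
clock: 6.05
tool_pos: [0.482, 0.1474, 0.1922]
eef_rot: [2.222, -2.221, 0.0]
force: [-1.0, 0.2, -2.7]
gripper_width: 0.775
grip_force: 30.0
```

Request:
play_rows --pt "0 0 0.1 0 1" --pt "0 0 0.1 0 0.15" --pt "0 0 0.1 0 0" --pt "0 0 0.1 0 0" --pt "0 0 0.1 0 0" --pt "0 0 -2 0 0" --pt "0 0 -6 0 0" --pt "0 0 -10 0 0" --pt "0 0 -10 0 0"

```text
clock: 7.18
tool_pos: [0.4833, 0.1481, 0.2958]
eef_rot: [-2.217, 2.215, -0.004]
force: [-0.3, 0.2, -0.2]
gripper_width: 0.999
grip_force: 0.0
```

```bash
python3 go.py .659 -.0728 .25 180 .659 -.0728 .124 180; python3 - <<'E'
from h import *
from workcell import ctrl
f=ctrl.grab_frame("wrist");W=fcloud(f)
print(meas(W,(.482,.147),.148,.17,.06));print(meas(W,(.659,-.073),.08,.1,.04))
E
```

```text
clock 7.17 p [0.4833 0.1481 0.2958] yaw -179.95 tilt 0.46 F [-0.3  0.2 -0.2] w 86.9 g 0.0
[0.659, -0.0728, 0.25, 180.0] -> [ 22.12 -17.52   4.62] turn 0.01
[0.659, -0.0728, 0.124, 180.0] -> [ 22.17 -17.43  17.22] turn 0.01
(1758, np.float32(0.1573), 'circ', array([0.4807, 0.1478, 0.0326]), 'rect', array([ 0.4806,  0.1474,  0.0641,  0.0643, 55.5678]))
(127, np.float32(0.0889), 'circ', array([ 0.6601, -0.0566,  0.0168]), 'rect', array([ 6.60800e-01, -5.37000e-02,  8.90000e-03,  3.33000e-02,
        7.67951e+01]))
```

The large former is seated, with its rim at 0.157 m and its centre within 2 mm. Medium next.

Request:
play_rows --pt "4 -3 0 0 0" --pt "8 -6.2 0 0 0" --pt "12 -9.4 0 0 0" --pt "16 -12.6 1 0 0" --pt "20 -15.8 2 0 0" --pt "22.1 -17.5 4.5 0 0" --pt "22.1 -17.5 4.5 0 0" --pt "22.1 -17.5 4.5 0 0"

```text
clock: 8.22
tool_pos: [0.6566, -0.0733, 0.2464]
eef_rot: [2.221, -2.22, -0.002]
force: [-0.4, 0.9, 0.4]
gripper_width: 0.999
grip_force: 0.0
```

```bash
python3 go.py .659 -.0728 .124 180; python3 - <<'E'
from h import *
from workcell import ctrl
f=ctrl.grab_frame("wrist");W=fcloud(f)
print(meas(W,(.659,-.073),.08,.1,.04));print(meas(W,(.461,-.0906),.05,.07,.03));print(meas(W,(.4507,-.2088),.05,.07,.03));print(meas(W,(.609,-.254),.11,.13,.05))
E
```

```text
clock 8.22 p [ 0.6566 -0.0733  0.2464] yaw -179.97 tilt 0.11 F [-0.4  0.9  0.4] w 86.9 g 0.0
[0.659, -0.0728, 0.124, 180.0] -> [-0.06 -0.26 12.24] turn 0.0
(890, np.float32(0.0906), 'circ', array([ 0.6585, -0.0734,  0.0239]), 'rect', array([ 6.58200e-01, -7.39000e-02,  4.60000e-02,  4.68000e-02,
        8.81784e+01]))
(418, np.float32(0.0582), 'circ', array([ 0.4611, -0.0916,  0.0144]), 'rect', array([ 4.63300e-01, -9.22000e-02,  2.78000e-02,  2.29000e-02,
        7.99962e+01]))
(132, np.float32(0.0568), 'circ', array([ 0.4514, -0.2086,  0.006 ]), 'rect', array([ 4.51900e-01, -2.10700e-01,  1.18000e-02,  1.18000e-02,
        7.13713e+01]))
(25, np.float32(0.1118), 'circ', array([ 0.6162, -0.2332,  0.0064]), 'rect', array([ 6.161e-01, -2.325e-01,  1.260e-02,  1.500e-03,  5.498e+00]))
```

Request:
play_rows --pt "0 -0.3 3 0 0" --pt "0 -0.3 6 0 0" --pt "0 -0.3 9 0 0" --pt "0 -0.3 11.2 0 0" --pt "0 -0.3 12.2 0 0" --pt "0 -0.3 12.2 0 0" --pt "0 -0.3 12.2 0 1" --pt "0 -0.3 12.2 0 1" --pt "0 -0.3 12.2 0 1" --pt "0 -0.3 12.2 0 1" --pt "0 -0.3 12.2 0 1" --pt "0 -0.3 12.2 0 1" --newtons 25

```text
clock: 9.78
tool_pos: [0.66, -0.0736, 0.1253]
eef_rot: [2.222, -2.221, -0.0]
force: [0.1, 0.4, 1.4]
gripper_width: 0.557
grip_force: 25.0
```

Request:
play_rows --pt "0 0 0 0 1" --pt "0 0 0 0 1"

```text
clock: 10.02
tool_pos: [0.66, -0.0736, 0.1253]
eef_rot: [2.222, -2.221, -0.0]
force: [-0.8, 0.0, 1.5]
gripper_width: 0.559
grip_force: 25.0
```

```bash
python3 go.py .659 -.0728 .225 180 .4615 -.0908 .225 180
```

```text
clock 10.03 p [ 0.66   -0.0736  0.1253] yaw -179.98 tilt 0.01 F [-0.8  0.   1.5] w 48.6 g 24.979389040472597
[0.659, -0.0728, 0.225, 180.0] -> [-0.07  0.1  -9.97] turn 0.0
[0.4615, -0.0908, 0.225, 180.0] -> [ 1.72 19.85 -9.96] turn 0.0
```

Request:
play_rows --pt "0 0 -3 0 1" --pt "0 0 -7 0 1" --pt "0 0 -10 0 1" --pt "0.4 5 -10 0 1" --pt "0.9 10 -10 0 1" --pt "1.3 15 -10 0 1" --pt "1.6 18 -10 0 1" --pt "1.75 19.8 -10 0 1" --pt "1.75 19.8 -10 0 1" --pt "1.75 19.8 -10 0 1"

```text
clock: 11.28
tool_pos: [0.463, -0.091, 0.2254]
eef_rot: [-2.221, 2.22, -0.001]
force: [0.5, 0.1, -0.4]
gripper_width: 0.558
grip_force: 25.0
```

```bash
python3 go.py .4617 -.0912 .1433 180
```

```text
clock 11.28 p [ 0.463  -0.091   0.2254] yaw -179.97 tilt 0.07 F [ 0.5  0.1 -0.4] w 48.5 g 24.973275513843873
[0.4617, -0.0912, 0.1433, 180.0] -> [0.02 0.14 8.21] turn 0.0
```

Request:
play_rows --pt "0 0.05 2 0 1" --pt "0 0.05 4 0 1" --pt "0 0.05 5 0 1" --pt "0 0.05 6 0 1" --pt "0 0.05 6 0 1"

```text
clock: 11.9
tool_pos: [0.4616, -0.0911, 0.1647]
eef_rot: [2.221, -2.22, -0.001]
force: [-0.9, -0.0, -0.6]
gripper_width: 0.561
grip_force: 25.0
```

Request:
play_rows --pt "0 0 0.7 0 1" --pt "0 0 1.4 0 1" --pt "0 0 2 0 1" --pt "0 0 2.1 0 1" --pt "0 0 2.1 0 1"

```text
clock: 12.52
tool_pos: [0.4616, -0.0911, 0.1442]
eef_rot: [2.222, -2.221, 0.0]
force: [0.1, -1.1, -1.5]
gripper_width: 0.558
grip_force: 25.0
```

Request:
play_rows --pt "0 0 0.1 0 1" --pt "0 0 0.1 0 0.4" --pt "0 0 0.1 0 0" --pt "0 0 0.1 0 0" --pt "0 0 0.1 0 0" --pt "0 0 0.1 0 0" --pt "0 0 -3 0 0" --pt "0 0 -8 0 0" --pt "0 0 -13 0 0" --pt "0 0 -13 0 0" --pt "0 0 -13 0 0"

```text
clock: 13.9
tool_pos: [0.4609, -0.0911, 0.2737]
eef_rot: [2.221, -2.221, -0.002]
force: [-0.3, 0.4, -0.6]
gripper_width: 0.999
grip_force: 0.0
```

```bash
python3 go.py .6095 -.2543 .25 193.9; python3 - <<'E'
from h import *
from workcell import ctrl
f=ctrl.grab_frame("wrist");W=fcloud(f)
print(meas(W,(.461,-.0906),.1,.118,.05));print(meas(W,(.4507,-.2088),.05,.07,.03));print(meas(W,(.609,-.254),.11,.13,.05))
E
```

```text
clock 13.9 p [ 0.4609 -0.0911  0.2737] yaw -180.0 tilt 0.06 F [-0.3  0.4 -0.6] w 86.9 g 0.0
[0.6095, -0.2543, 0.25, 193.9] -> [ 16.33 -14.86   2.35] turn -1.74
(751, np.float32(0.1088), 'circ', array([ 0.4604, -0.0907,  0.0238]), 'rect', array([ 0.4605, -0.091 ,  0.0469,  0.0465, 39.2508]))
(147, np.float32(0.0576), 'circ', array([ 0.4492, -0.2106,  0.0075]), 'rect', array([ 4.49300e-01, -2.10800e-01,  1.34000e-02,  1.44000e-02,
        3.12022e+01]))
(991, np.float32(0.119), 'circ', array([ 0.6079, -0.2544,  0.0273]), 'rect', array([ 0.6083, -0.2552,  0.0425,  0.0423, 13.2316]))
```

Medium is seated (rim at 0.109 m). Now the square.

Request:
play_rows --pt "4 -3.6 0 -0.4 0" --pt "8 -7.3 0 -0.9 0" --pt "12 -11 1 -1.3 0" --pt "16.3 -14.8 2.3 -1.7 0" --pt "16.3 -14.8 2.3 -1.7 0" --pt "16.3 -14.8 2.3 -1.7 0" --pt "16.3 -14.8 2.3 -1.7 0"

```text
clock: 14.82
tool_pos: [0.609, -0.2531, 0.2518]
eef_rot: [-2.47, 1.941, -0.0]
force: [-0.5, 0.1, 0.6]
gripper_width: 1.0
grip_force: 0.0
```

```bash
python3 go.py .6090 -.2543 .152 193.6; python3 - <<'E'
from h import *
from workcell import ctrl
f=ctrl.grab_frame("wrist");W=fcloud(f)
print(meas(W,(.609,-.254),.112,.13,.05));print(meas(W,(.4507,-.2088),.05,.07,.03))
E
```

```text
clock 14.82 p [ 0.609  -0.2531  0.2518] yaw -166.32 tilt 0.01 F [-0.5  0.1  0.6] w 87.0 g 0.0
[0.609, -0.2543, 0.152, 193.6] -> [0.11 0.03 9.98] turn 0.01
(1219, np.float32(0.1198), 'circ', array([ 0.6084, -0.2548,  0.0267]), 'rect', array([ 0.6082, -0.2548,  0.04  ,  0.0405, 13.0654]))
(114, np.float32(0.0573), 'circ', array([ 0.4505, -0.2119,  0.0072]), 'rect', array([ 0.4507, -0.2115,  0.0121,  0.0115,  0.613 ]))
```

Request:
play_rows --pt "0.1 0 3 0 0" --pt "0.1 0 6 0 0" --pt "0.1 0 8.5 0 0" --pt "0.1 0 10 0 0" --pt "0.1 0 10 0 0" --pt "0.1 0 10 0 1" --pt "0.1 0 10 0 1" --pt "0.1 0 10 0 1" --pt "0.1 0 10 0 1" --pt "0.1 0 10 0 1" --pt "0.1 0 10 0 1" --pt "0.1 0 10 0 1" --newtons 25

```text
clock: 16.38
tool_pos: [0.6098, -0.255, 0.1512]
eef_rot: [2.469, -1.942, -0.0]
force: [-0.4, -0.5, 0.8]
gripper_width: 0.459
grip_force: 24.9
```

Request:
play_rows --pt "0 0 0 0 1" --pt "0 0 0 0 1"

```text
clock: 16.62
tool_pos: [0.6098, -0.2551, 0.1512]
eef_rot: [2.469, -1.942, -0.0]
force: [0.5, 0.2, 1.1]
gripper_width: 0.463
grip_force: 24.9
```

```bash
python3 go.py .609 -.2543 .252 193.7 .609 .0282 .252 175 .4720 .0282 .252 175
```

```text
clock 16.62 p [ 0.6098 -0.2551  0.1512] yaw -166.38 tilt 0.01 F [0.5 0.2 1.1] w 40.3 g 24.89236367000558
[0.609, -0.2543, 0.252, 193.7] -> [ -0.09   0.06 -10.08] turn -0.01
[0.609, 0.0282, 0.252, 175.0] -> [-27.55  -6.59 -10.08] turn 2.33
[0.472, 0.0282, 0.252, 175.0] -> [-30.77   6.72 -10.08] turn 2.33
```

Request:
play_rows --pt "0 0 -3 0 1" --pt "0 0 -7 0 1" --pt "0 0 -10 0 1" --pt "-5 -1.2 -10 0.5 1" --pt "-10 -2.4 -10 1 1" --pt "-15 -3.6 -10 1.5 1" --pt "-20 -4.8 -10 2 1" --pt "-25 -6 -10 2.33 1" --pt "-27.5 -5 -10 2.33 1" --pt "-28.5 -1 -10 2.33 1" --pt "-29.6 3 -10 2.33 1" --pt "-30.8 6.7 -10 2.33 1"

```text
clock: 18.12
tool_pos: [0.4705, 0.0285, 0.2508]
eef_rot: [2.122, -2.316, -0.001]
force: [-0.6, 0.5, -0.5]
gripper_width: 0.458
grip_force: 24.9
```

Request:
play_rows --pt "0 0 0 0 1" --pt "0 0 0 0 1" --pt "0 0 0 0 1"

```text
clock: 18.5
tool_pos: [0.4731, 0.0286, 0.2512]
eef_rot: [-2.121, 2.317, -0.0]
force: [-0.3, -0.7, -1.8]
gripper_width: 0.453
grip_force: 24.9
```

```bash
python3 go.py .4720 .0282 .1692 175; python3 - <<'E'
from h import *
from workcell import ctrl
f=ctrl.grab_frame("wrist");W=fcloud(f);cv2.imwrite("pics/w3.png",f["color"][:,:,::-1])
print(meas(W,(.472,.028),.19,.24,.05));print(meas(W,(.472,.028),.025,.07,.04));print(meas(W,(.4507,-.2088),.05,.07,.03))
E
```

```text
clock 18.5 p [0.4731 0.0286 0.2512] yaw 174.96 tilt 0.02 F [-0.3 -0.7 -1.8] w 39.4 g 24.89245381562796
[0.472, 0.0282, 0.1692, 175.0] -> [0.05 0.1  8.2 ] turn -0.0
(6136, np.float32(0.2185), 'circ', array([0.4716, 0.0209, 0.0331]), 'rect', array([4.72300e-01, 2.88000e-02, 4.18000e-02, 6.60000e-02, 8.48813e+01]))
(282, np.float32(0.048), 'circ', array([0.4699, 0.0198, 0.0137]), 'rect', array([4.69700e-01, 1.82000e-02, 7.70000e-03, 2.69000e-02, 8.26329e+01]))
0
```

View pics/w3.png

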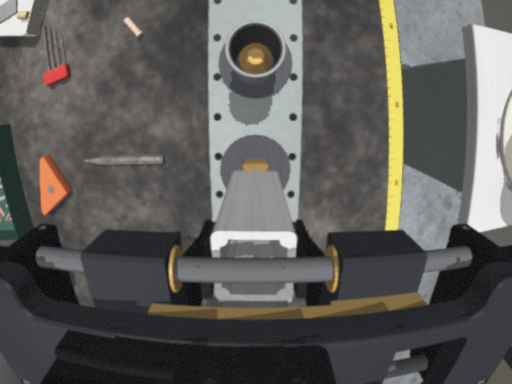

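The square former is aligned with its boss, whose visible edge is at (256,163). It needs about 1 mm of correction, then I'll lower it.

Request:
play_rows --pt "0 0.1 2 0 1" --pt "0 0.1 4 0 1" --pt "0 0.1 5 0 1" --pt "0 0.1 6 0 1" --pt "0 0.1 6 0 1"

```text
clock: 19.18
tool_pos: [0.4711, 0.0285, 0.1907]
eef_rot: [2.121, -2.316, -0.001]
force: [-0.1, 0.2, -1.0]
gripper_width: 0.46
grip_force: 24.9
```

Request:
play_rows --pt "0 0 0.7 0 1" --pt "0 0 1.4 0 1" --pt "0 0 2 0 1" --pt "0 0 2.1 0 1" --pt "0 0 2.1 0 1"

```text
clock: 19.8
tool_pos: [0.4713, 0.0286, 0.1703]
eef_rot: [-2.122, 2.316, -0.0]
force: [0.7, -0.8, -1.2]
gripper_width: 0.46
grip_force: 24.9
```

Request:
play_rows --pt "0 0 0.1 0 1" --pt "0 0 0.1 0 0.4" --pt "0 0 0.1 0 0" --pt "0 0 0.1 0 0" --pt "0 0 0.1 0 0" --pt "0 0 0.1 0 0" --pt "0 0 -3 0 0" --pt "0 0 -8 0 0" --pt "0 0 -12.5 0 0" --pt "0 0 -12.5 0 0" --pt "0 0 -12.5 0 0"

```text
clock: 21.18
tool_pos: [0.4706, 0.0286, 0.2947]
eef_rot: [2.121, -2.316, -0.001]
force: [-0.2, 0.2, -0.8]
gripper_width: 0.995
grip_force: 0.0
```

```bash
python3 go.py .6204 .2530 .292 180; python3 - <<'E'
from h import *
from workcell import ctrl
f=ctrl.grab_frame("wrist");W=fcloud(f)
print(meas(W,(.472,.028),.128,.15,.05))
E
```

```text
clock 21.18 p [0.4706 0.0286 0.2947] yaw 174.96 tilt 0.06 F [-0.2  0.2 -0.8] w 86.6 g 0.0
[0.6204, 0.253, 0.292, 180.0] -> [-23.67 -12.95   0.26] turn -0.63
(1020, np.float32(0.1378), 'circ', array([0.4701, 0.0288, 0.0264]), 'rect', array([4.70000e-01, 2.90000e-02, 4.01000e-02, 4.01000e-02, 8.55535e+01]))
```

Square is seated (rim at 0.138 m). I'll check clearance around the small former while moving there.

Request:
play_rows --pt "-5 -2.7 0 0 0" --pt "-10 -5.4 0 -0.2 0" --pt "-15 -8.1 0 -0.4 0" --pt "-20 -10.8 0 -0.63 0" --pt "-23.7 -13 0 -0.63 0" --pt "-23.7 -13 0 -0.63 0" --pt "-23.7 -13 0 -0.63 0" --pt "-23.7 -13 0 -0.63 0"

```text
clock: 22.22
tool_pos: [0.6209, 0.2523, 0.2952]
eef_rot: [2.221, -2.221, -0.0]
force: [-0.0, -0.7, -0.1]
gripper_width: 1.003
grip_force: 0.0
```

```bash
python3 go.py .6204 .2530 .181 180; python3 - <<'E'
from h import *
from workcell import ctrl
f=ctrl.grab_frame("wrist");W=fcloud(f)
print(meas(W,(.62,.253),.14,.16,.04))
W=cloud(np.load("top0.npz"))
d=W-np.array([.6204,.253,0]);a=np.abs(d)
for n,bx,by,lo in(("body",.12,.06,.155),("fing",.065,.015,.09)):
    m=(a[...,0]<bx)&(a[...,1]<by)&(d[...,2]>lo)&(np.hypot(d[...,0],d[...,1])>.022);print(n,m.sum(),d[m][:5].round(3))
E
```

```text
clock 22.23 p [0.6209 0.2523 0.2952] yaw 179.98 tilt 0.05 F [-0.  -0.7 -0.1] w 87.3 g 0.0
[0.6204, 0.253, 0.181, 180.0] -> [-0.07  0.04 11.42] turn -0.0
(587, np.float32(0.1496), 'circ', array([0.6199, 0.2532, 0.016 ]), 'rect', array([6.20200e-01, 2.52900e-01, 3.12000e-02, 3.10000e-02, 4.64563e+01]))
body 0 []
fing 0 []
```

Request:
play_rows --pt "-0.1 0 3 0 0" --pt "-0.1 0 6 0 0" --pt "-0.1 0 9 0 0" --pt "-0.1 0 11.4 0 0" --pt "-0.1 0 11.4 0 0" --pt "-0.1 0 11.4 0 1" --pt "-0.1 0 11.4 0 1" --pt "-0.1 0 11.4 0 1" --pt "-0.1 0 11.4 0 1" --pt "-0.1 0 11.4 0 1" --pt "-0.1 0 11.4 0 1" --pt "-0.1 0 11.4 0 1" --newtons 25

```text
clock: 23.78
tool_pos: [0.6213, 0.2543, 0.1812]
eef_rot: [2.222, -2.221, -0.0]
force: [-1.4, 0.7, 0.3]
gripper_width: 0.382
grip_force: 25.0
```

Request:
play_rows --pt "0 0 0 0 1" --pt "0 0 0 0 1" --pt "0 0 0 0 1"

```text
clock: 24.15
tool_pos: [0.6213, 0.2543, 0.1812]
eef_rot: [2.222, -2.221, -0.0]
force: [-0.2, -0.5, 0.9]
gripper_width: 0.378
grip_force: 25.0
```

```bash
python3 go.py .62 -.2095 .283 180 .4512 -.2095 .283 180
```

```text
clock 24.15 p [0.6213 0.2543 0.1812] yaw -179.98 tilt 0.02 F [-0.2 -0.5  0.9] w 32.8 g 24.997106644150335
[0.62, -0.2095, 0.283, 180.0] -> [ 46.38   0.16 -10.17] turn 0.0
[0.4512, -0.2095, 0.283, 180.0] -> [ 46.38  17.04 -10.17] turn 0.0
```

Request:
play_rows --pt "0 0 -3 0 1" --pt "0 0 -7 0 1" --pt "0 0 -10.2 0 1" --pt "5 0 -10.2 0 1" --pt "10 0 -10.2 0 1" --pt "15 0 -10.2 0 1" --pt "20 0 -10.2 0 1" --pt "25 0 -10.2 0 1" --pt "30 0 -10.2 0 1" --pt "35 0 -10.2 0 1" --pt "40 0 -10.2 0 1" --pt "40 0 -10.2 0 1"

```text
clock: 25.65
tool_pos: [0.621, -0.1489, 0.2825]
eef_rot: [2.216, -2.226, -0.001]
force: [0.1, 0.3, -1.5]
gripper_width: 0.379
grip_force: 25.0
```

Request:
play_rows --pt "0 0 0 0 1" --pt "0 0 0 0 1"

```text
clock: 25.9
tool_pos: [0.6217, -0.1445, 0.2831]
eef_rot: [-2.223, 2.219, 0.0]
force: [-0.4, 0.1, -1.2]
gripper_width: 0.381
grip_force: 25.0
```

```bash
python3 go.py .4512 -.2095 .283 180; python3 - <<'E'
from h import *
from workcell import ctrl
f=ctrl.grab_frame("wrist");W=fcloud(f);cv2.imwrite("pics/w4.png",f["color"][:,:,::-1])
p=(.4507,-.2095)
for lo,hi in((.02,.045),(.045,.055),(.055,.07)):print(meas(W,p,lo,hi,.03))
f=ctrl.grab_frame("top");W=cloud(f)
for lo,hi in((.022,.045),(.045,.055),(.055,.07)):print(meas(W,p,lo,hi,.03))
hsv=cv2.cvtColor(f["color"],cv2.COLOR_RGB2HSV);cv2.imwrite("pics/t4.png",f["color"][:,:,::-1])
E
```

```text
clock 25.9 p [ 0.6217 -0.1445  0.2831] yaw -179.9 tilt 0.02 F [-0.4  0.1 -1.2] w 33.1 g 24.995091353484895
[0.4512, -0.2095, 0.283, 180.0] -> [6.470e+00 1.706e+01 1.000e-02] turn 0.01
(130, np.float32(0.0317), 'circ', array([ 0.451 , -0.2111,  0.0288]), 'rect', array([ 0.4487, -0.2139,  0.0364,  0.0529, 36.278 ]))
(76, np.float32(0.0497), 'circ', array([ 0.4505, -0.2109,  0.0081]), 'rect', array([ 4.53400e-01, -2.10300e-01,  8.60000e-03,  1.59000e-02,
        1.27246e+01]))
(76, np.float32(0.0606), 'circ', array([ 0.4505, -0.2109,  0.0063]), 'rect', array([ 4.50800e-01, -2.10400e-01,  9.30000e-03,  1.06000e-02,
        2.93423e+01]))
(20, np.float32(0.0323), 'circ', array([ 0.4516, -0.213 ,  0.0114]), 'rect', array([ 4.54600e-01, -2.11100e-01,  1.16000e-02,  2.22000e-02,
        3.22089e+01]))
(18, np.float32(0.0489), 'circ', array([ 0.4508, -0.2101,  0.008 ]), 'rect', array([ 4.50800e-01, -2.09100e-01,  1.29000e-02,  1.52000e-02,
        7.53451e+01]))
(18, np.float32(0.0597), 'circ', array([ 0.451 , -0.2087,  0.0055]), 'rect', array([ 0.451 , -0.2084,  0.0094,  0.0088,  0.7016]))
```

View pics/w4.png

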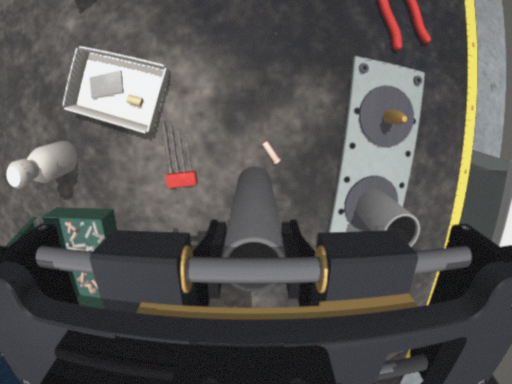

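The small spigot is at (397,117) in the wrist view, about (0.4508, −0.2102). Moving above it.

Request:
play_rows --pt "3 4 0 0 1" --pt "5 8 0 0 1" --pt "6.5 12 0 0 1" --pt "6.5 15 0 0 1" --pt "6.5 17 0 0 1" --pt "6.5 17 0 0 1" --pt "6.5 17 0 0 1" --pt "6.5 17 0 0 1"

```text
clock: 27.0
tool_pos: [0.4525, -0.2105, 0.2831]
eef_rot: [-2.223, 2.22, -0.0]
force: [0.4, -0.2, -1.8]
gripper_width: 0.377
grip_force: 25.0
```

```bash
python3 go.py .4514 -.2092 .1992 180; python3 - <<'E'
from h import *
from workcell import ctrl
f=ctrl.grab_frame("wrist");W=fcloud(f);cv2.imwrite("pics/w5.png",f["color"][:,:,::-1])
print(meas(W,(.4514,-.21),.245,.26,.03))
for n in("top","side"):
    W=cloud(ctrl.grab_frame(n))
    for lo,hi in((.105,.125),(.125,.145),(.03,.045),(.045,.055),(.055,.07)):print(n,lo,meas(W,(.4514,-.21),lo,hi,.03))
E
```

```text
clock 27.0 p [ 0.4525 -0.2105  0.2831] yaw -179.93 tilt 0.01 F [ 0.4 -0.2 -1.8] w 32.8 g 24.99475423770491
[0.4514, -0.2092, 0.1992, 180.0] -> [-0.13  0.11  8.39] turn 0.01
(1750, np.float32(0.2517), 'circ', array([ 0.4513, -0.2193,  0.0285]), 'rect', array([ 0.4496, -0.2126,  0.055 ,  0.0322, 14.5049]))
top 0.105 0
top 0.125 0
top 0.03 0
top 0.045 0
top 0.055 0
side 0.105 (108, np.float32(0.1153), 'circ', array([ 0.4526, -0.2177,  0.0152]), 'rect', array([ 0.4538, -0.2236,  0.0301,  0.017 , 11.0213]))
side 0.125 (115, np.float32(0.1352), 'circ', array([ 0.4525, -0.2168,  0.0166]), 'rect', array([ 0.4537, -0.2223,  0.0319,  0.0194, 12.3713]))
side 0.03 (36, np.float32(0.0384), 'circ', array([ 0.4499, -0.2171,  0.008 ]), 'rect', array([ 0.4505, -0.2191,  0.0147,  0.0114,  5.3843]))
side 0.045 (31, np.float32(0.0497), 'circ', array([ 0.4504, -0.2149,  0.0074]), 'rect', array([ 0.4506, -0.217 ,  0.0143,  0.0089,  5.4999]))
side 0.055 (18, np.float32(0.0588), 'circ', array([ 0.4507, -0.2131,  0.0057]), 'rect', array([ 4.5060e-01, -2.1330e-01,  8.7000e-03,  9.8000e-03,  3.3497e+01]))
```

View pics/w5.png

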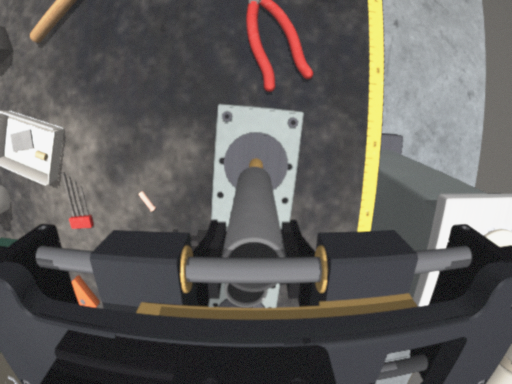

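The boss is visible just below the tube at (257,162). Applying a correction of about −1.3 mm in x and +0.6 mm in y, then lowering in steps.

Request:
play_rows --pt "-0.06 0.13 2 0 1" --pt "-0.06 0.13 3.6 0 1" --pt "-0.06 0.13 4.2 0 1" --pt "-0.06 0.13 5 0 1" --pt "-0.06 0.13 5.5 0 1" --pt "-0.06 0.13 5.5 0 1"

```text
clock: 27.9
tool_pos: [0.4503, -0.2101, 0.2281]
eef_rot: [2.222, -2.221, -0.0]
force: [-0.5, 0.2, -1.2]
gripper_width: 0.38
grip_force: 25.0
```

```bash
python3 go.py .4514 -.2092 .1992 180
```

```text
clock 27.9 p [ 0.4503 -0.2101  0.2281] yaw -179.98 tilt 0.02 F [-0.5  0.2 -1.2] w 33.0 g 24.99492850532988
[0.4514, -0.2092, 0.1992, 180.0] -> [-0.09 -0.11  2.89] turn 0.0
```

Request:
play_rows --pt "0 -0.05 0.5 0 1" --pt "0 -0.05 1 0 1" --pt "0 -0.05 1.6 0 1" --pt "0 -0.05 2.2 0 1" --pt "0 -0.05 2.7 0 1" --pt "0 -0.05 2.8 0 1" --pt "0 -0.05 2.8 0 1"

```text
clock: 28.78
tool_pos: [0.4509, -0.2102, 0.2003]
eef_rot: [2.222, -2.221, 0.0]
force: [0.8, -0.3, -1.3]
gripper_width: 0.377
grip_force: 25.0
```

Request:
play_rows --pt "0 0 0.1 0 1" --pt "0 0 0.1 0 0.5" --pt "0 0 0.1 0 0" --pt "0 0 0.1 0 0" --pt "0 0 0.1 0 0" --pt "0 0 0.1 0 0" --pt "0 0 -3 0 0" --pt "0 0 -8 0 0" --pt "0 0 -10 0 0" --pt "0 0 -10 0 0"

```text
clock: 30.02
tool_pos: [0.4514, -0.2102, 0.3018]
eef_rot: [-2.22, 2.219, -0.005]
force: [-0.6, 0.2, -1.1]
gripper_width: 0.997
grip_force: 0.0
```

Request:
play_rows --pt "0 -5 0 0 0" --pt "0 -10 0 0 0" --pt "0 -15 0 0 0" --pt "0 -20 0 0 0" --pt "0 -20 0 0 0" --pt "0 -20 0 0 0"

```text
clock: 30.78
tool_pos: [0.6501, -0.2099, 0.298]
eef_rot: [2.22, -2.22, -0.005]
force: [-0.7, -0.1, 0.5]
gripper_width: 1.002
grip_force: 0.0
```

```bash
python3 go.py; python3 - <<'E'
from h import *
from workcell import ctrl
for n in("top","side"):
    f=ctrl.grab_frame(n);W=cloud(f);cv2.imwrite(f"pics/{n}9.png",f["color"][:,:,::-1])
    for k,c,h in(("L",(.482,.1475),.158),("Q",(.4714,.028),.138),("M",(.461,-.091),.109),("S",(.4508,-.2105),.168)):print(n,k,meas(W,c,h-.012,h+.012,.05))
E
```

```text
clock 30.77 p [ 0.6501 -0.2099  0.298 ] yaw -179.99 tilt 0.23 F [-0.7 -0.1  0.5] w 87.2 g 0.0
top L (258, np.float32(0.1569), 'circ', array([0.4816, 0.1479, 0.0328]), 'rect', array([4.81100e-01, 1.47100e-01, 6.37000e-02, 6.30000e-02, 8.99937e+01]))
top Q (144, np.float32(0.1372), 'circ', array([0.4712, 0.029 , 0.0262]), 'rect', array([4.71300e-01, 2.92000e-02, 3.98000e-02, 3.99000e-02, 8.47782e+01]))
top M 0
top S 4
side L (183, np.float32(0.1536), 'circ', array([0.4795, 0.1461, 0.0365]), 'rect', array([ 0.4796,  0.1451,  0.0626,  0.0683, 30.7129]))
side Q (152, np.float32(0.1337), 'circ', array([0.4719, 0.028 , 0.0281]), 'rect', array([4.70800e-01, 2.70000e-02, 4.72000e-02, 4.11000e-02, 8.64362e+01]))
side M (149, np.float32(0.1049), 'circ', array([ 0.4603, -0.093 ,  0.0272]), 'rect', array([ 0.4644, -0.092 ,  0.0373,  0.054 , 13.2525]))
side S (140, np.float32(0.1637), 'circ', array([ 0.4512, -0.2145,  0.0177]), 'rect', array([ 0.4507, -0.2146,  0.0318,  0.0338, 30.1954]))
```

View pics/side9.png

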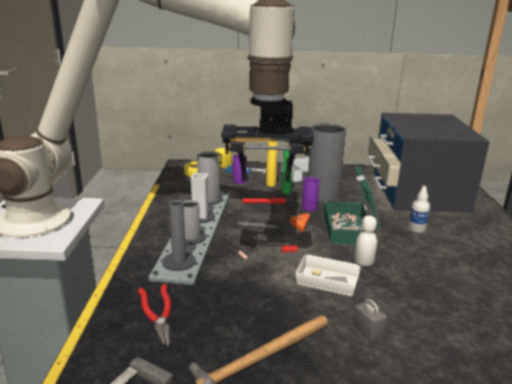

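All four formers stand upright and released on their flanges, in a row from (178,265) to (208,175), and the gripper is clear of them. Handing in.

```bash
python3 -c "
from workcell import ctrl
print(ctrl.finish_job())"
```

```text
the job is handed in; nothing more can be done
None
```

All four formers are seated on their matching spigots, upright and released, and the job was handed in at about 31 s of robot time; the hand-in returned no verdict.

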